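Load a reagent cassette and raise the ratchet lift to its green rung

ROBOT

A 6-joint arm with a two-finger parallel gripper is mounted at the origin on the work surface. World frame = base frame: x ahead of the robot, y to its left, z up, the work surface at z = 0. Lengths are in m, angles in degrees, forces in N, time in s.
With the tool pointing down it reaches from about 0.4 to 0.825 m from the base axis. Payload 7 kg.
Tool frame: the origin (TCP) lies midway between the tips of the shut fingers; the grasp point (between the pads) lies r.grip_depth behind it (r.grip_depth is the distance from the TCP to the grasp point, in m); z points along the fingers, y is the direction in which the jaws open and shut (so a half turn about z gives the same grasp; the last joint's range is limited). The gripper opens to 88 mm and grips with 3 to 60 N. Pads are 19 mm wide; open, the fingers measure 130 mm over their backs; the gripper's body (78 mm by 193 mm) begins 47 mm behind the grasp point.
Start: joints at [-48.008, 20.546, 0.682, 0, -70.136, -16.507], TCP at [0.29, -0.609, 0.227] pointing down, gripper open.
Joint ranges: [-176.03, 176.03], [-82.01, 121.73], [-58.28, 71.71], [-173.87, 95.51], [-174.79, -0.11], [-173.66, 173.66]. Speed limits (degrees/s): [136.94, 136.94, 172.46, 180, 180, 180].

INTERFACE

Orientations are given as [roll, pitch, yaw] about the fixed x, y, z axes, in that order (R = Rz(yaw) Ry(pitch) Rx(roll)).
In Python, from plant import r, imaging, close_job gives the robot as it stands.
- The arm moves only by the tool step_arm, never from a script. Its argument "commands" is a list of rows, each a list of 2 entries, a list of its own where there are three numbers: the shift along the tool's x, y, z in mm, then the turn about the tool's z in degrees. In form: [[[x, y, z], twist], ...]. A call has 1 to 20 rows; each row shifts and turns the commanded pose from where the row before left it, along the tool's axes as they then stand; what a row does not reach is not made up. A row lasts 1/8 s, in which the tool goes at most 62.5 mm and 10.7 degrees, less where a joint would pass 70% of its speed; a pose out of reach is approached as far as the arm can. A call with a gripper value outside its range is refused whole. "gripper" is the closure, from 0 (fully open) to 1 (shut), set as the call begins (left out, the last holds). The fingers move at their own pace and stop on an object; "grip_force" is the grip in N (left out, the last holds). Time passes only in rows, so rows that do not move let the fingers close. It gives the time, the measured TCP pose, the force and the opening at its end, in the units of the state.
- r.get_state(): the state, without advancing time (a new reading comes with each control period).
- imaging.capture(name): name is "scene" or "top" or "wrist"; returns a dict with "img" (384x512x3 uint8, red, green, blue), "z_map" (384x512 float32, m along the optical axis (not along the pixel's ray), 0 where there is no reading), "vfov" (degrees; the focal length in pixels is half the picture's height over the tangent of half this angle, whatever the lens; pixels are square), "cx", "cy" (the principal point, pixels), "D" ([k1, k2, p1, p2, k3] as OpenCV has them; the pictures are not rectified), "extrinsics" (4x4, takes a point from camera to world coordinates); the wrist camera has in their place "T_tool_cam" (4x4, takes a point from camera to tool coordinates, whose origin is the TCP and whose axes are the flange's). Camera axes: x right, y down, z forward; pixel columns grow to the right and rows downward; lengths in m; the calibration is good to about 2 mm. A picture is of the moment at which its call begins: read the wrist's pose just before it.
- close_job(): hands the job in, once; it reports no verdict.
The state is a dict: "time_s": time; "joints": joint angles; "qd": joint speeds; "joint_torque": joint torques, N m; "tcp_pos": TCP position; "eef_rot": TCP orientation; "contact_force": force on the tool from outside, world axes, zero at the start; "moment": the same for the moment, N m; "gripper_width": finger opening in m.
Only numpy, scipy, OpenCV 4.12 (cv2) and the standard library are available. Lean on these libraries where they do the work, as an engineer would, in place of code of your own. Each camera call takes 0.05 s, during which the arm holds its last target.

TASK

Take the orange reagent cassette out of the rack, stand it on the blue mat and let go so that you can change your hold, then set it upright in the lift's cradle, centred on the yellow pad between the two grey walls, with the lift still at the bottom, and let go. Then raise the carriage (it has a red handle), cassette and all, until its orange pawl has flipped out above the green rung but not above the steel rung over that one, lower it gently without dropping it until the pawl rests on the green rung, and let go. Do not tip the cassette over, and leave the other two cassettes, the bottles, the carton and the jar where they are.

Things in the scene. Friction and masses are not known exactly. Their poses are not given: they have to be found in the camera images.
- cassette_center (a point): Centre (half-way up the body) of the loose orange-banded, orange-capped white reagent cassette: upright block 60 mm long along its x, 40 mm wide along its y, 55 mm tall, plus two caps on top (12 mm tall). 0.15 to 0.31 kg. Narrow ends: faces at x = -30 and +30 mm; broad sides: faces at y = -20 and +20 mm. Which of the rack's three places it starts in varies.
- spare_a_center (a point): Centre of a like cassette with a grey band and black caps, standing in the same rack; leave it.
- spare_b_center (a point): Centre of a like cassette with a blue band and black caps, standing in the same rack; leave it.
- rack: Fixed white rack, three places side by side along its y, 52 mm apart; origin under its centre on the bench. Floor 6 mm thick, 66 mm along x. Cassettes stand with their length along x. Clear dividers (4 mm thick, 50 mm long, top 52 mm above the bench) leave no room for fingers at the broad sides; the narrow ends are open.
- mat_center (a point): Middle of the top of the fixed blue mat, 110 x 110 mm and 3 mm thick.
- bed (a point): Middle of the yellow pad (46 x 70 mm) on top of the lift's shelf, riding on the carriage, 50 mm above the bench when down: the middle of the cassette's underside rests here, its 60 mm length along this y (either way round; +y points to the mast). Two grey walls 40 mm tall stand across y, 68 mm apart, 6 mm thick; the broad sides, along x, are open for fingers.
- handle (a point): Middle of the red lifting handle bar on the carriage: 80 mm long along its y, 14 mm wide along its x, 16 mm tall, on two posts at y = -31 and +31 mm; under it 54 mm of free air to the shelf. It lies 105 mm from the bed along +x and 62 mm above it.
- carriage (a joint): Height of the carriage above its bottom stop, m (0 = down, at most 0.17). It slides freely straight up and down on the mast and falls by its own weight unless held or on a rung; 0.5 kg without the cassette, friction 0.5 N.
- pawl_foot (a point): Point fixed to the carriage: underside of the pawl's nose when the nose is out level, in line above or below the middle of the rungs. Seated on a rung, this point is 4 mm above that rung's centre. It starts below the lowest rung; the nose has flipped out above a rung once this point is about 24 mm above the rung's centre (35 mm is safe).
- pawl: The orange pawl on the carriage; origin on its hinge. Nose 28 mm long pointing to the mast, with a brass counterweight that keeps the nose out level. Going up, a rung folds the nose down, and it flips out level again above the rung; going down, the nose catches on the rung below it and holds the carriage.
- green_rung (a point): Centre of the green rung, the middle of three level round rungs (8 mm thick, 70 mm long along x, with a like-coloured tab at each end outside the rails) in the lift's mast. The other two, steel, are 45 mm below and 45 mm above it; a pawl flipped out above the upper one cannot come down again. Their height varies. The mast (112 mm wide along x, 322 mm tall) stands 130 mm from the bed in +y.
- bottle_a_c (a point): Centre (half-way up) of a loose white bottle with green cap, 52 mm across, 120 mm tall; a bystander, leave it.
- bottle_b_c (a point): Centre (half-way up) of a loose white bottle with black cap, 60 mm across, 130 mm tall; a bystander, leave it.
- carton_c (a point): Centre (half-way up) of a loose cardboard carton 70 x 110 x 60 mm tall; a bystander, leave it.
- jar_c (a point): Centre (half-way up) of a loose small amber jar, 36 mm across, 50 mm tall; a bystander, leave it.
There are look-alikes about, which are no part of the job. What is shaped like the part that bears mat_center but black, pink or turquoise is not meant.

How it is judged (in metres and radians):
On the way, in this order (a step that is already met when the one before it is completed fails the run):
1. the orange cassette stands upright on the blue mat, let go (horizontal distance between cassette_center and mat_center below 0.05 m and z of cassette_center in the frame of mat_center between 0.022 and 0.034 m and angle between cassette_center's own z axis and vertical below 0.1 rad and contact force between the fingers and cassette below 0.3 N), for 0.2 s.
2. the cassette stands in the cradle, let go, with the lift still at the bottom (horizontal distance between cassette_center and bed below 0.015 m and z of cassette_center in the frame of bed between 0.022 and 0.034 m and angle between cassette_center's own z axis and vertical below 0.1 rad and angle between the x axis of cassette_center and the y axis of bed, either way round below 0.2 rad and contact force between the fingers and cassette below 0.3 N and value of joint carriage below 0.01 m), for 0.2 s.
3. the carriage, with the cassette in its cradle, has been raised so that the pawl has passed the green rung (horizontal distance between cassette_center and bed below 0.015 m and z of cassette_center in the frame of bed between 0.022 and 0.034 m and angle between cassette_center's own z axis and vertical below 0.1 rad and angle between the x axis of cassette_center and the y axis of bed, either way round below 0.2 rad and z of pawl_foot in the frame of green_rung above 0.02 m), for 0.05 s.
At the end, for the whole second after the job is handed in: The carriage hangs still on the green rung (pawl_foot -1 to 9 mm above its centre), released; the orange cassette rests upright (0.1 rad) in the cradle, its middle within 15 mm of the pad's, its length along the cradle within 0.2 rad, released (horizontal distance between cassette_center and bed below 0.015 m and z of cassette_center in the frame of bed between 0.022 and 0.034 m and angle between cassette_center's own z axis and vertical below 0.1 rad and angle between the x axis of cassette_center and the y axis of bed, either way round below 0.2 rad and contact force between the fingers and cassette below 0.3 N and z of pawl_foot in the frame of green_rung between -0.001 and 0.009 m and velocity of joint carriage between -0.01 and 0.01 m/s and linear speed of cassette below 0.02 m/s and contact force between the fingers and carriage below 0.3 N); the robot touches nothing.
It fails at once if the grey- or blue-banded cassette is moved by more than 30 mm (distance of any of spare_a_center, spare_b_center from where it was at the start of the episode above 0.03 m).
It fails at once if a bottle, the carton or the jar is moved by more than 30 mm (distance of any of bottle_a_c, bottle_b_c, carton_c, jar_c from where it was at the start of the episode above 0.03 m).
It fails at once if the carriage is dropped (falls faster than 0.35 m/s) (velocity of joint carriage below -0.35 m/s).
It fails at once if the orange cassette is tipped by more than 0.6 rad (angle between cassette_center's own z axis and vertical above 0.6 rad).
It also fails if it takes over 67 s, if anything falls off the work surface, if the arm or the gripper's body presses on something with over 40 N, if the wrist force passes 120 N, or if a joint passes its speed limit or range.

## Working session

There is one attempt and no reset: what is moved stays moved. The work goes in short steps, Python scripts to look and compute and a tool call to move; the robot and the scene stay as the last step left them, time stands still between calls to the robot, and variables do not carry over. Pictures are saved under pics/ and viewed, and the job is handed in when it is done.

Besides the shell and the picture viewer there is one more tool, called after ">>>" as name([rows], argument=value, ...), one row to a line, values as JSON. step_arm: Moves the arm, as the interface text tells. Its arguments: {"type":"object","properties":{"commands":{"type":"array","items":{"type":"array"}},"gripper":{"type":"number"},"grip_force":{"type":"number"}},"required":["commands"]}

```bash
ls; mkdir -p pics; python3 - <<'E'
from plant import r, imaging
import cv2
print(r.get_state(), r.grip_depth)
for n in ["scene","top","wrist"]:
    c=imaging.capture(n)
    cv2.imwrite(f"pics/{n}0.png",c["img"][:,:,::-1])
    import numpy as np
    np.savez(f"{n}0.npz",**c)
    print(n,{k:v for k,v in c.items() if k not in("img","z_map")})
E
```

```text
pics
{'time_s': 0.0, 'joints': array([-4.80095602e+01,  2.05895776e+01,  6.33738799e-01, -2.05045031e-02,
       -7.01365534e+01, -1.65087157e+01]), 'qd': array([-0.10407024,  0.08213902,  0.01385921, -0.10373133, -0.00347227,
        0.06129008]), 'joint_torque': array([ 4.31809076e-05, -5.82713163e+01,  2.93057388e+01,  6.99725837e+00,
        6.95041599e-03, -1.42190734e-04]), 'tcp_pos': array([ 0.29018192, -0.60889135,  0.22564219]), 'eef_rot': array([ 1.79905939e+02, -7.77578448e-03, -1.54525252e+02]), 'contact_force': array([0.21464474, 0.3559222 , 0.15615188]), 'moment': array([ 0.0091842 , -0.01797948, -0.00485147]), 'gripper_width': 0.08740130265710676} 0.0188
scene {'vfov': 54.584454722569255, 'cx': 254.39577072098305, 'cy': 190.20982004084678, 'D': array([0.01358292, 0.        , 0.        , 0.        , 0.        ]), 'extrinsics': array([[ 0.62988832,  0.46359812, -0.62315125,  1.25261771],
       [ 0.77645438, -0.3954445 ,  0.49065491, -0.66056639],
       [-0.01895504, -0.79290632, -0.60904867,  0.85458873],
       [ 0.        ,  0.        ,  0.        ,  1.        ]])}
t
[... 231 characters left out ...]
    [-0.99947949,  0.03029115, -0.01109911, -0.0497057 ],
       [ 0.00378814, -0.2314681 , -0.97283512,  1.6739558 ],
       [ 0.        ,  0.        ,  0.        ,  1.        ]])}
wrist {'vfov': 70.19352765060917, 'cx': 260.37689154282884, 'cy': 189.560630533255, 'D': array([-0.03860738,  0.        ,  0.        ,  0.        ,  0.        ]), 'T_tool_cam': array([[-6.27096852e-04, -9.67367957e-01, -2.53374904e-01,
         6.75480449e-02],
       [ 9.99999525e-01, -4.17412712e-04, -8.81321976e-04,
        -2.37674418e-04],
       [ 7.46800734e-04, -2.53375336e-01,  9.67367759e-01,
        -1.58657437e-01],
       [ 0.00000000e+00,  0.00000000e+00,  0.00000000e+00,
         1.00000000e+00]])}
```

View pics/scene0.png

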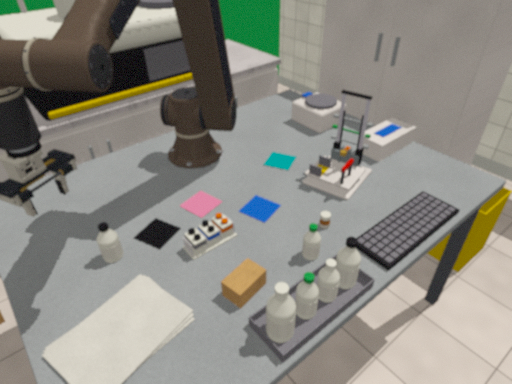

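View pics/top0.png

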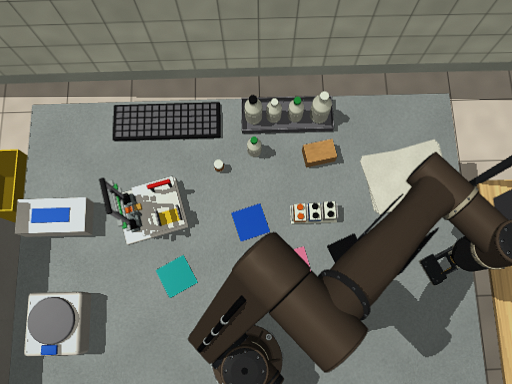

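The scene picture shows the rack at (208,232), with the orange cassette at its far right end (222,221). In the top view that cassette is leftmost, at (299,212). The blue mat is at (260,208) in scene and (250,222) in top. The lift is at (340,165) in scene and (150,210) in top. Next I'll enlarge crops.

```bash
cat > h.py <<'E'
import numpy as np, cv2
def load(f): 
    d=np.load(f); return {k:d[k] for k in d.files}
def K(c):
    f=c["img"].shape[0]/2/np.tan(np.radians(float(c["vfov"]))/2)
    return np.array([[f,0,float(c["cx"])],[0,f,float(c["cy"])],[0,0,1]])
def ray(c,px,T=None):
    T=c["extrinsics"] if T is None else T
    n=cv2.undistortPoints(np.array(px,float).reshape(-1,1,2),K(c),c["D"]).reshape(-1,2)
    return T,np.c_[n,np.ones(len(n))]
def onz(c,px,z,T=None):
    T,n=ray(c,px,T); d=n@T[:3,:3].T; o=T[:3,3]
    return o+d*((z-o[2])/d[:,2])[:,None]
def dep(c,px,T=None):
    T,n=ray(c,px,T); px=np.array(px).reshape(-1,2).round().astype(int)
    return (n*c["z_map"][px[:,1],px[:,0]][:,None])@T[:3,:3].T+T[:3,3]
def proj(c,P,T=None):
    T=c["extrinsics"] if T is None else T
    Ti=np.linalg.inv(T); rv=cv2.Rodrigues(Ti[:3,:3])[0]
    return cv2.projectPoints(np.array(P,float).reshape(-1,1,3),rv,Ti[:3,3],K(c),c["D"])[0].reshape(-1,2)
def crop(c,x0,y0,x1,y1,s,name):
    im=c["img"][y0:y1,x0:x1,::-1]
    im=cv2.resize(im,None,fx=s,fy=s,interpolation=cv2.INTER_CUBIC)
    for x in range((x0+9)//10*10,x1,10):
        cv2.line(im,((x-x0)*s,0),((x-x0)*s,6 if x%50 else 14),(0,0,255),1)
        if x%20==0: cv2.putText(im,str(x),((x-x0)*s,24),0,.4,(0,0,255),1)
    for y in range((y0+9)//10*10,y1,10):
        cv2.line(im,(0,(y-y0)*s),(6,(y-y0)*s),(0,0,255),1)
        if y%20==0: cv2.putText(im,str(y),(8,(y-y0)*s+4),0,.4,(0,0,255),1)
    cv2.imwrite("pics/"+name,im)
def wristT(c,st):
    from scipy.spatial.transform import Rotation as R
    T=np.eye(4);T[:3,:3]=R.from_euler("xyz",st["eef_rot"],degrees=True).as_matrix();T[:3,3]=st["tcp_pos"]
    return T@c["T_tool_cam"]
E
python3 - <<'E'
from h import *
s=load("scene0.npz");t=load("top0.npz")
crop(s,160,180,290,280,6,"c1.png");crop(t,220,190,350,260,6,"c2.png")
crop(s,290,80,390,200,5,"c3.png");crop(t,90,165,200,255,7,"c4.png")
E
```

```text
(no output)
```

View pics/c1.png

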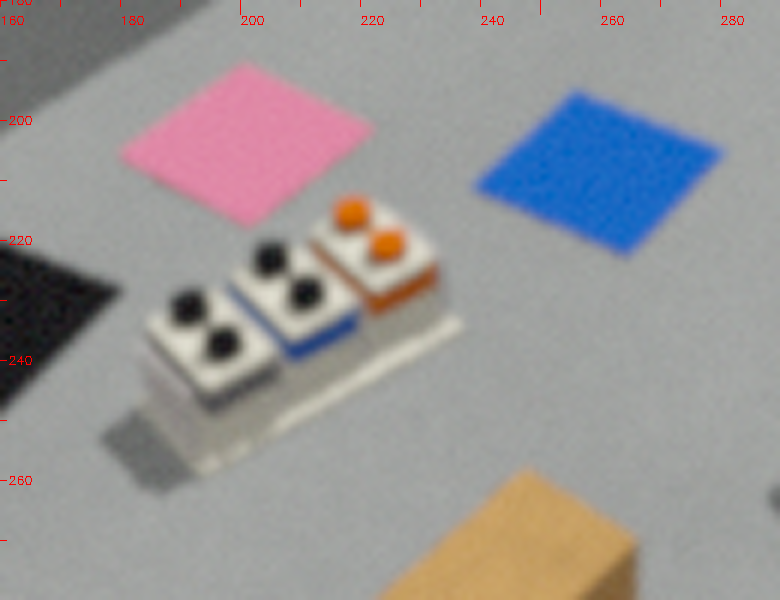

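View pics/c2.png

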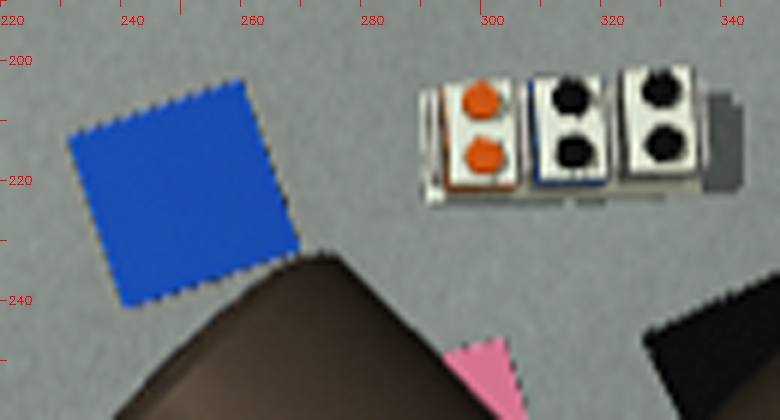

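View pics/c3.png

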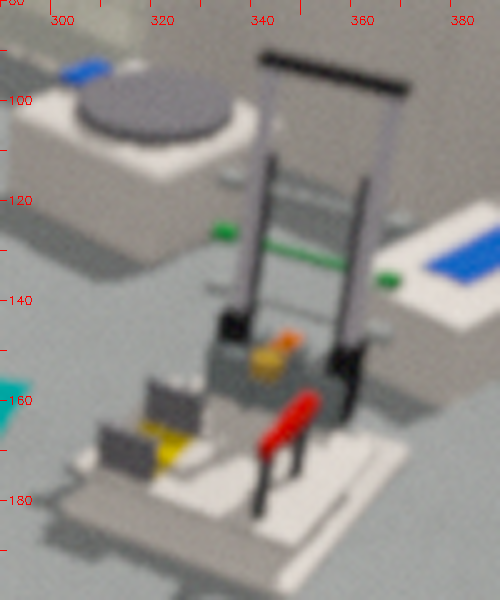

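View pics/c4.png

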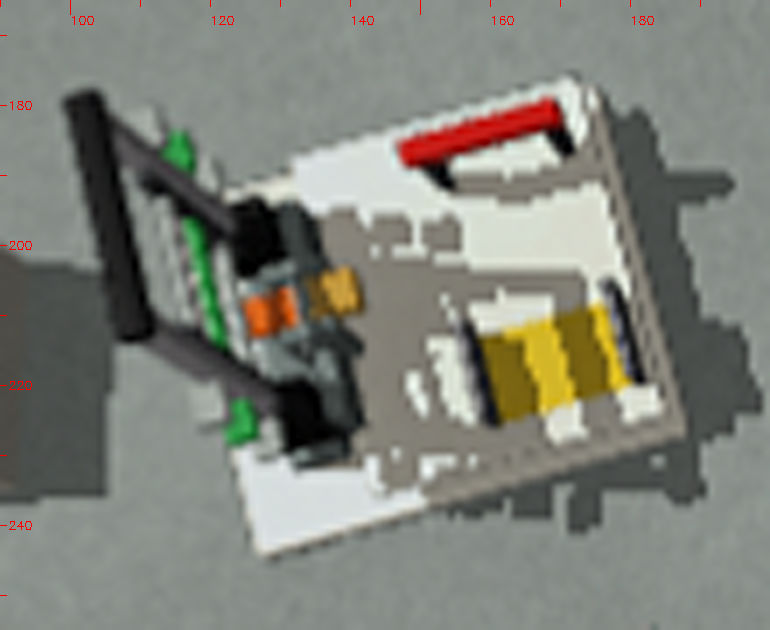

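Candidates for the orange cassette in scene are orange (222,221), blue-banded (210,230) and grey-banded (197,240). Only the first has orange caps and an orange band. For the mat: blue (260,208), pink (201,204), black (157,233) and turquoise (280,161). I choose the blue mat and the orange-capped cassette, and now measure their positions.

```bash
python3 - <<'E'
from h import *
np.set_printoptions(precision=4,suppress=True)
s=load("scene0.npz");t=load("top0.npz")
print("caps top",onz(t,[[298.2,206.7],[299.2,216]],.073),"scene",onz(s,[[216.5,215],[222.5,220.3]],.073))
print("black caps top",onz(t,[[313.2,206],[313.8,215.2],[328.3,205],[328.8,214]],.073))
print("topface corners top",onz(t,[[292,203.3],[304,203.3],[304.3,220.5],[292.5,220.5]],.061))
m=onz(t,[[231.5,212.5],[260,203.5],[270,231],[240.5,241]],.003);print("mat top",m,m.mean(0))
m=onz(s,[[239,211],[256,195],[280,205.5],[263.5,222.5]],.003);print("mat scene",m.mean(0))
print("handle top",onz(t,[[147,187.5],[167.5,181]],.120)); print("handle scene",onz(s,[[341,168.5],[350,160]],.120))
print("pad top",onz(t,[[156.5,213],[173,209],[177.5,220],[159,225]],.050).mean(0))
print("base corners",onz(t,[[170,177],[185.5,227]],.01))
# depth
print("dep caps",dep(t,[[298,207],[299,216]]),"handle",dep(t,[[150,187],[157,184],[165,182]]))
print("dep pad",dep(t,[[160,218],[167,217],[174,215]]))
print("dep rung tabs",dep(t,[[114,187],[123,226]]),dep(s,[[332,126],[365,136]]))
E
```

```text
caps top [[ 0.5049 -0.1896  0.073 ]
 [ 0.4723 -0.1914  0.073 ]] scene [[ 0.4752 -0.2043  0.073 ]
 [ 0.5081 -0.2042  0.073 ]]
black caps top [[ 0.5058 -0.2414  0.073 ]
 [ 0.4735 -0.2416  0.073 ]
 [ 0.5076 -0.2937  0.073 ]
 [ 0.476  -0.2934  0.073 ]]
topface corners top [[ 0.5202 -0.1697  0.061 ]
 [ 0.5189 -0.2114  0.061 ]
 [ 0.4582 -0.2093  0.061 ]
 [ 0.4595 -0.1686  0.061 ]]
mat top [[ 0.5058  0.0442  0.003 ]
 [ 0.5356 -0.0588  0.003 ]
 [ 0.4346 -0.0912  0.003 ]
 [ 0.4022  0.0142  0.003 ]] [ 0.4696 -0.0229  0.003 ]
mat scene [ 0.4742 -0.0261  0.003 ]
handle top [[0.5771 0.3214 0.12  ]
 [0.5977 0.2524 0.12  ]]
handle scene [[0.6003 0.2385 0.12  ]
 [0.5856 0.3045 0.12  ]]
pad top [0.4884 0.2677 0.05  ]
base corners [[0.6427 0.265  0.01  ]
 [0.4571 0.2076 0.01  ]]
dep caps [[ 0.5032 -0.1886  0.0764]
 [ 0.4734 -0.1912  0.0673]] handle [[0.5791 0.3118 0.118 ]
 [0.5875 0.2872 0.1228]
 [0.5951 0.2614 0.1175]]
dep pad [[0.4842 0.2899 0.0519]
 [0.4869 0.2655 0.0523]
 [0.4931 0.2412 0.0529]]
dep rung tabs [[0.5651 0.413  0.1851]
 [0.4371 0.3807 0.18  ]] [[0.4391 0.3646 0.177 ]
 [0.5661 0.4007 0.174 ]]
```

```bash
python3 - <<'E'
from h import *
np.set_printoptions(precision=4,suppress=True)
s=load("scene0.npz");t=load("top0.npz")
def c(f,x0,y0,k,P): return np.array(P,float)/k+[x0,y0]-.5
print("caps top",onz(t,c(t,220,190,6,[[481,101],[485,156]]),.073),"scene",onz(s,c(s,160,180,6,[[352,213],[387,245]]),.073))
print("mats",onz(t,c(t,220,190,6,[[70,137],[242,82],[300,250],[125,305]]),.003).mean(0),onz(s,c(s,160,180,6,[[475,187],[577,92],[722,153],[627,255]]),.003).mean(0))
print("handle",onz(t,c(t,90,165,7,[[402,155],[560,110]]),.12),onz(s,c(s,290,80,5,[[265,445],[312,400]]),.12))
print("pad",onz(t,c(t,90,165,7,[[480,343],[600,307],[630,383],[495,420]]),.05))
print("walls top",onz(t,c(t,90,165,7,[[465,322],[495,420],[610,285],[645,380]]),.09))
print("rung tabs scene dep",dep(s,c(s,290,80,5,[[224,232],[388,280]])), "top",dep(t,c(t,90,165,7,[[178,152],[240,420]])))
m=s["img"].astype(int);
for n,d in(("s",s),("t",t)):
  i=d["img"].astype(int)
  g=(i[...,1]>i[...,0]*1.5)&(i[...,1]>i[...,2]*1.4)&(i[...,1]>60)
  box=(slice(115,145),slice(325,375)) if n=="s" else (slice(170,240),slice(95,135))
  mk=np.zeros_like(g);mk[box]=g[box]
  nn,lab,st,ce=cv2.connectedComponentsWithStats(mk.astype(np.uint8))
  for k in range(1,nn):
    ys,xs=np.where(lab==k); P=dep(d,np.c_[xs,ys]); print(n,ce[k],st[k,4],np.median(P,0))
E
```

```text
caps top [[ 0.5061 -0.1947  0.073 ]
 [ 0.4739 -0.1954  0.073 ]] scene [[ 0.4786 -0.2002  0.073 ]
 [ 0.5113 -0.2007  0.073 ]]
mats [ 0.4705 -0.0219  0.003 ] [ 0.4725 -0.0251  0.003 ]
handle [[0.5801 0.3217 0.12  ]
 [0.6002 0.2457 0.12  ]] [[0.6037 0.2425 0.12  ]
 [0.5879 0.3122 0.12  ]]
pad [[0.5008 0.2973 0.05  ]
 [0.5172 0.2377 0.05  ]
 [0.4782 0.2224 0.05  ]
 [0.4617 0.2891 0.05  ]]
walls top [[0.5032 0.2962 0.09  ]
 [0.4545 0.2808 0.09  ]
 [0.5194 0.2259 0.09  ]
 [0.4719 0.2085 0.09  ]]
rung tabs scene dep [[0.4457 0.37   0.1781]
 [0.5705 0.4067 0.1757]] top [[0.5688 0.4114 0.1809]
 [0.4426 0.3795 0.1758]]
s [334.5 126. ] 12 [0.4437 0.372  0.1765]
s [351. 131.] 1 [0.5085 0.3922 0.174 ]
s [355.5 132. ] 2 [ 0.8888 -0.133   0.5152]
s [367.  135.5] 6 [0.57   0.4056 0.1764]
t [115.2857 186.381 ] 21 [0.5694 0.41   0.1803]
t [118.9512 204.8537] 41 [0.5064 0.3956 0.1784]
t [124.12 224.96] 25 [0.4403 0.3777 0.1786]
```

>>> step_arm([
  [[0,0,0],-9.2],
  [[0,0,0],-9.2],
  [[0,0,0],-9.2],
  [[0,0,0],-9.2],
  [[0,0,0],-9.2],
  [[0,0,0],-9.2],
  [[0,0,0],-9.3],
], gripper=0)

```text
time_s: 1.02
tcp_pos: [0.2903, -0.6091, 0.2262]
eef_rot: [180.0, 0.0, -89.7]
contact_force: [-0.9, 0.7, -0.5]
gripper_width: 0.0875
```

>>> step_arm([
  [[-34,-17,2],0],
  [[-34,-17,2],0],
  [[-34,-17,2],0],
  [[-34,-17,2],0],
  [[-34,-17,2],0],
  [[-34,-17,2],0],
  [[-34,-17,2],0],
  [[-34,-17,2],0],
  [[-34,-17,2],0],
  [[-34,-17,2],0],
  [[-34,-17,2],0],
  [[-34,-17,2],0],
  [[0,0,0],0],
  [[0,0,0],0],
])

```text
time_s: 2.78
tcp_pos: [0.4943, -0.2013, 0.2024]
eef_rot: [180.0, 0.0, -90.0]
contact_force: [0.1, -0.2, 0.5]
gripper_width: 0.0878
```

```bash
cat > look.py <<'E'
import sys; from plant import r,imaging; from h import *
st=r.get_state(); c=imaging.capture("wrist"); n=sys.argv[1]
c["T"]=wristT(c,st); np.savez(n+".npz",**c,tcp=st["tcp_pos"])
cv2.imwrite("pics/%s.png"%n,c["img"][:,:,::-1])
np.set_printoptions(precision=4,suppress=True)
print(st["time_s"],st["joints"],st["tcp_pos"],st["eef_rot"],st["contact_force"],st["gripper_width"])
E
python3 look.py w1
```

```text
2.775 [ -1.1002   8.2987 -19.1414  -0.0016 -62.586    1.1229] [ 0.4943 -0.2013  0.2024] [179.974    0.0019 -89.9781] [ 0.1413 -0.2341  0.5096] 0.08778155976174859
```

View pics/w1.png

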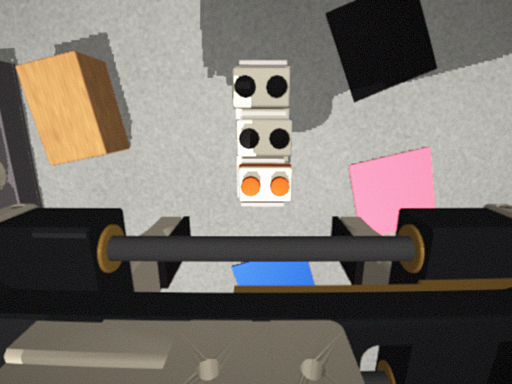

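```bash
python3 - <<'E'
from h import *
np.set_printoptions(precision=4,suppress=True)
c=load("w1.npz");T=c["T"]
i=c["img"].astype(int)
def blob(m):
  n,l,st,ce=cv2.connectedComponentsWithStats(m.astype(np.uint8))
  return [(ce[k],st[k,4]) for k in range(1,n) if st[k,4]>60]
b=blob((i[...,0]>180)&(i[...,2]<60)&(i[...,1]<140));print(b)
p=[x[0] for x in b];print(onz(c,p,.073,T),dep(c,p,T))
print("black",onz(c,[[245,86],[277,86],[249,138],[280,138]],.073,T))
crop(c,220,50,310,215,4,"c5.png")
E
```

```text
[(array([280.8804, 182.2174]), np.int32(92))]
[[ 0.4727 -0.2023  0.073 ]] [[ 0.4728 -0.2026  0.0742]]
black [[ 0.5102 -0.3008  0.073 ]
 [ 0.4783 -0.3007  0.073 ]
 [ 0.5067 -0.2495  0.073 ]
 [ 0.4744 -0.2495  0.073 ]]
```

View pics/c5.png

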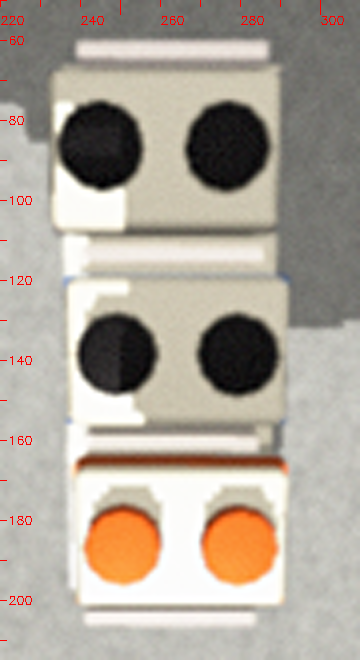

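The orange cassette sits at wrist pixels (250,186) and (280,186), caps confirmed orange. Its centre is at about (0.4905, -0.1985) and it lies along x. Now I'll descend and grip the narrow ends.

>>> step_arm([
  [[-2.8,3.8,0],0],
  [[0,0,30],0],
  [[0,0,30],0],
  [[0,0,30],0],
  [[0,0,25],0],
  [[0,0,20],0],
  [[0,0,20],0],
  [[0,0,15],0],
  [[0,0,10],0],
  [[0,0,0],0],
])

```text
time_s: 4.08
tcp_pos: [0.4903, -0.1987, 0.0221]
eef_rot: [179.9, 0.0, -90.0]
contact_force: [-0.5, -0.7, -0.5]
gripper_width: 0.0874
```

>>> step_arm([
  [[0,0,0],0],
  [[0,0,0],0],
  [[0,0,0],0],
  [[0,0,0],0],
  [[0,0,0],0],
  [[0,0,0],0],
], gripper=1, grip_force=25)

```text
time_s: 4.82
tcp_pos: [0.4906, -0.1986, 0.0229]
eef_rot: [180.0, -0.0, -90.0]
contact_force: [-2.9, 1.3, 6.6]
gripper_width: 0.0596
```

>>> step_arm([
  [[0,0,-6],0],
  [[0,0,-12],0],
  [[0,0,-16],0],
  [[0,0,-20],0],
  [[0,0,-22],0],
  [[0,0,-22],0],
  [[0,0,-12],0],
  [[0,0,0],0],
])

```text
time_s: 5.82
tcp_pos: [0.4912, -0.1986, 0.1335]
eef_rot: [-179.9, 0.0, -90.0]
contact_force: [0.2, 0.5, -2.8]
gripper_width: 0.0594
```

>>> step_arm([
  [[-10,1,0],0],
  [[-20,2,0],0],
  [[-25,3,0],0],
  [[-30,3,0],0],
  [[-30,3,0],0],
  [[-30,3,0],0],
  [[-20,2,0],0],
  [[-10,2,0],0],
  [[0,0,0],-7],
  [[0,0,0],-8],
  [[0,0,0],-8],
  [[0,0,0],-8],
  [[0,0,0],-8],
  [[0,0,0],-6],
  [[0,0,0],0],
  [[0,0,0],0],
])

```text
time_s: 7.82
tcp_pos: [0.4715, -0.0237, 0.1323]
eef_rot: [180.0, 0.0, -45.2]
contact_force: [0.3, -0.5, -1.9]
gripper_width: 0.0598
```

```bash
python3 look.py w2; python3 - <<'E'
from plant import imaging; from h import *
s=imaging.capture("scene"); crop(s,150,120,310,260,5,"c6.png"); 
E
```

```text
7.825 [ 21.0934   6.3974 -31.746   -0.0032 -51.8927  23.7499] [ 0.4715 -0.0237  0.1323] [179.9681   0.0168 -45.1586] [ 0.2665 -0.485  -1.9153] 0.05981701175076848
```

View pics/w2.png

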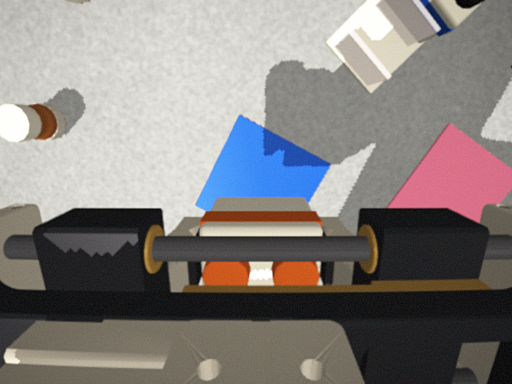

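View pics/c6.png

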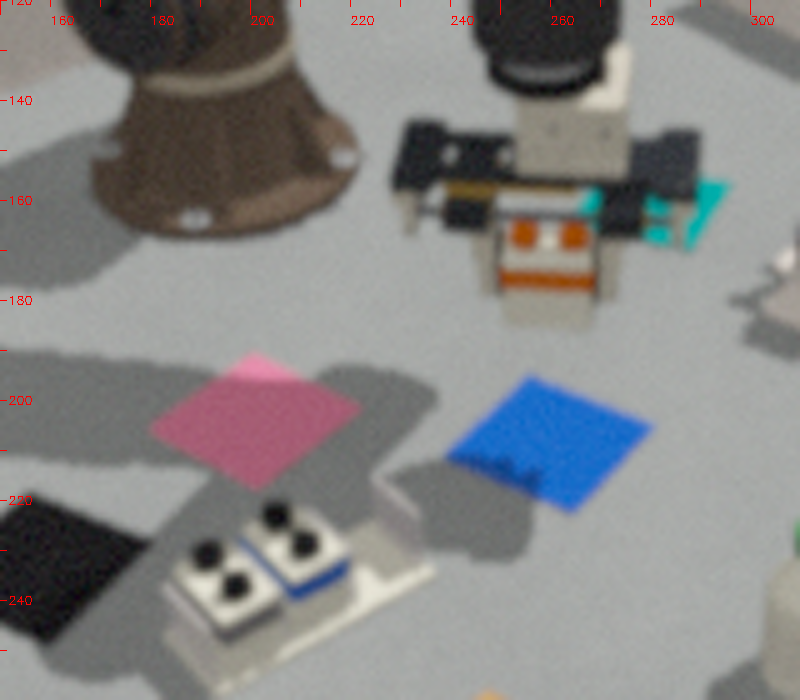

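The cassette hangs upright in the gripper above the blue mat (scene (254,172)), and the other two cassettes stay in the rack. I'll lower it to the mat.

>>> step_arm([
  [[0,0,15],0],
  [[0,0,22],0],
  [[0,0,22],0],
  [[0,0,20],0],
  [[0,0,15],0],
  [[0,0,8],0],
  [[0,0,5],0],
  [[0,0,4],0],
  [[0,0,0],0],
  [[0,0,0],0],
])

```text
time_s: 9.18
tcp_pos: [0.472, -0.0235, 0.0219]
eef_rot: [-180.0, -0.0, -45.0]
contact_force: [0.1, -0.7, -2.1]
gripper_width: 0.0595
```

>>> step_arm([
  [[0,0,0.8],0],
  [[0,0,0.8],0],
  [[0,0,0],0],
  [[0,0,0],0],
])

```text
time_s: 9.68
tcp_pos: [0.4717, -0.0236, 0.02]
eef_rot: [180.0, 0.0, -45.0]
contact_force: [-0.3, 0.2, -2.3]
gripper_width: 0.0598
```

>>> step_arm([
  [[0,0,0.6],0],
  [[0,0,0],0],
  [[0,0,0.5],0],
  [[0,0,0],0],
  [[0,0,0],0],
])

```text
time_s: 10.3
tcp_pos: [0.4718, -0.0236, 0.0198]
eef_rot: [-180.0, -0.0, -45.0]
contact_force: [-4.9, 2.0, 13.6]
gripper_width: 0.06
```

>>> step_arm([
  [[0,0,-0.5],0],
  [[0,0,0],0],
  [[0,0,0],0],
  [[0,0,0],0],
  [[0,0,0],0],
], gripper=0)

```text
time_s: 10.92
tcp_pos: [0.4717, -0.0236, 0.0193]
eef_rot: [180.0, 0.0, -45.0]
contact_force: [0.1, 0.1, -0.5]
gripper_width: 0.0878
```

>>> step_arm([
  [[0,0,-10],0],
  [[0,0,-20],0],
  [[0,0,-30],0],
  [[0,0,-30],0],
  [[0,0,-30],0],
  [[0,0,-30],0],
  [[0,0,-20],0],
  [[0,0,-10],0],
  [[0,0,0],0],
])

```text
time_s: 12.05
tcp_pos: [0.4719, -0.0235, 0.1999]
eef_rot: [-179.9, -0.0, -45.0]
contact_force: [-0.7, 0.3, -0.6]
gripper_width: 0.088
```

>>> step_arm([
  [[0,0,0],10],
  [[0,0,0],10],
  [[0,0,0],10],
  [[0,0,0],10],
  [[0,0,0],10],
  [[0,0,0],10],
  [[0,0,0],10],
  [[0,0,0],10],
  [[0,0,0],10],
  [[0,0,0],0],
  [[0,0,0],0],
])

```text
time_s: 13.42
tcp_pos: [0.4715, -0.0236, 0.1988]
eef_rot: [180.0, -0.1, -134.8]
contact_force: [-0.5, 0.3, -0.1]
gripper_width: 0.0876
```

```bash
python3 look.py w3; python3 -c "
from h import *
c=load('w3.npz');crop(c,200,80,330,220,5,'c7.png')"
```

```text
13.425 [ 21.0964   2.414  -26.3395  -0.0073 -61.3067 -65.8951] [ 0.4715 -0.0236  0.1988] [ 179.9696   -0.0523 -134.8021] [-0.5048  0.3305 -0.0786] 0.08764365497874124
```

View pics/w3.png

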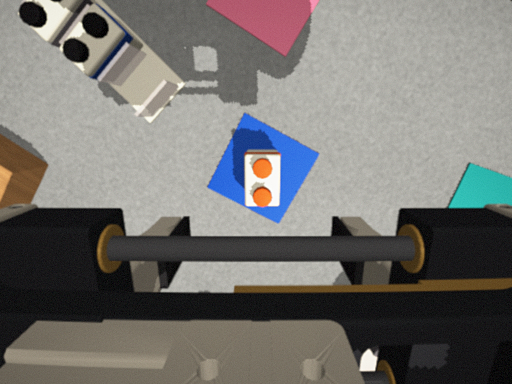

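View pics/c7.png

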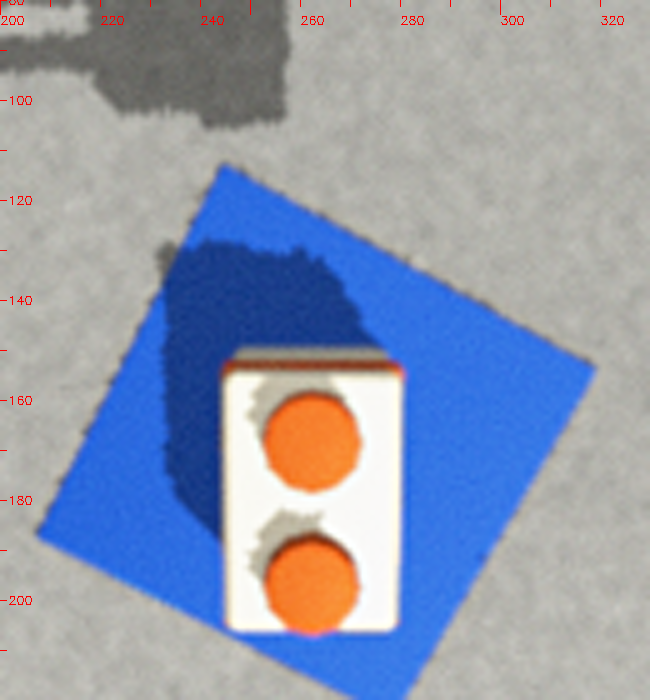

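```bash
python3 - <<'E'
from h import *
np.set_printoptions(precision=4,suppress=True)
c=load("w3.npz");T=c["T"]; TT=T@np.linalg.inv(c["T_tool_cam"])
P=np.vstack([onz(c,[[261.9,167.7],[261.9,196.7]],.070,T)]); 
m=onz(c,[[244.5,112.5],[318.8,153],[281,222],[207.5,186.5]],.003,T)
print(P,P.mean(0),"mat",m,m.mean(0))
tool=(P-TT[:3,3])@TT[:3,:3];print(tool)
top=onz(c,[[244.7,153.5],[280,153.5],[279,206],[245.3,206]],.058,T);print(((top-TT[:3,3])@TT[:3,:3]))
E
```

```text
[[ 0.459  -0.0347  0.07  ]
 [ 0.4816 -0.0118  0.07  ]] [ 0.4703 -0.0232  0.07  ] mat [[ 0.4332 -0.0912  0.003 ]
 [ 0.401   0.0123  0.003 ]
 [ 0.5019  0.0467  0.003 ]
 [ 0.5367 -0.0593  0.003 ]] [ 0.4682 -0.0229  0.003 ]
[[ 0.0165  0.001   0.1288]
 [-0.0156  0.0011  0.1288]]
[[ 0.0302 -0.0178  0.1408]
 [ 0.0301  0.0209  0.1408]
 [-0.0303  0.0208  0.1408]
 [-0.0302 -0.018   0.1408]]
```

The cassette stands upright and centred under the tool, with its caps at (262,168) and (262,197), and it is free on the blue mat. I'll regrasp it by the broad sides.

>>> step_arm([
  [[0,1,25],0],
  [[0,0,30],0],
  [[0,0,30],0],
  [[0,0,30],0],
  [[0,0,25],0],
  [[0,0,20],0],
  [[0,0,12],0],
  [[0,0,7],0],
  [[0,0,0],0],
])

```text
time_s: 14.6
tcp_pos: [0.4711, -0.0229, 0.0203]
eef_rot: [180.0, -0.0, -135.0]
contact_force: [0.0, 0.6, 0.2]
gripper_width: 0.0876
```

>>> step_arm([
  [[0,0,0],0],
  [[0,0,0],0],
  [[0,0,0],0],
  [[0,0,0],0],
  [[0,0,0],0],
  [[0,0,0],0],
  [[0,0,0],0],
], gripper=1, grip_force=25)

```text
time_s: 15.48
tcp_pos: [0.471, -0.0228, 0.0204]
eef_rot: [180.0, -0.0, -135.0]
contact_force: [-1.0, 0.7, 1.8]
gripper_width: 0.04
```

>>> step_arm([
  [[0,0,-6],0],
  [[0,0,-15],0],
  [[0,0,-25],0],
  [[0,0,-30],0],
  [[0,0,-30],0],
  [[0,0,-30],0],
  [[0,0,-30],0],
  [[0,0,-30],0],
  [[0,0,-24],0],
  [[0,0,-10],0],
  [[0,0,0],0],
])

```text
time_s: 16.85
tcp_pos: [0.4709, -0.0228, 0.2504]
eef_rot: [180.0, 0.0, -135.0]
contact_force: [0.7, 0.8, -2.9]
gripper_width: 0.0398
```

>>> step_arm([
  [[0,0,0],-7],
  [[0,0,0],-9],
  [[0,0,0],-9],
  [[0,0,0],-9],
  [[0,0,0],-9],
  [[0,0,0],-9],
  [[0,0,0],-8],
  [[0,0,0],0],
  [[0,0,0],0],
])

```text
time_s: 17.98
tcp_pos: [0.4707, -0.0229, 0.2496]
eef_rot: [179.9, 0.0, -75.2]
contact_force: [-0.2, -0.0, -2.3]
gripper_width: 0.0402
```

>>> step_arm([
  [[-10,-4,0],0],
  [[-20,-7,0],0],
  [[-30,-10,0],0],
  [[-35,-12,0],0],
  [[-35,-12,0],0],
  [[-35,-12,0],0],
  [[-35,-12,0],0],
  [[-30,-10,0],0],
  [[-20,-7,0],0],
  [[-13,-4,0],0],
  [[0,0,0],0],
  [[0,0,0],0],
])

```text
time_s: 19.48
tcp_pos: [0.4899, 0.2539, 0.2504]
eef_rot: [180.0, -0.0, -75.0]
contact_force: [0.1, 0.4, -2.9]
gripper_width: 0.04
```

```bash
python3 look.py w4; python3 -c "
from h import *
c=load('w4.npz');crop(c,120,80,360,220,3,'c8.png')"
```

```text
19.475 [ 47.7345   8.0834 -12.8989  -0.001  -69.0316 -32.7821] [0.4899 0.2539 0.2504] [179.9879  -0.0067 -75.0479] [ 0.0891  0.3541 -2.948 ] 0.039976883004195114
```

View pics/w4.png

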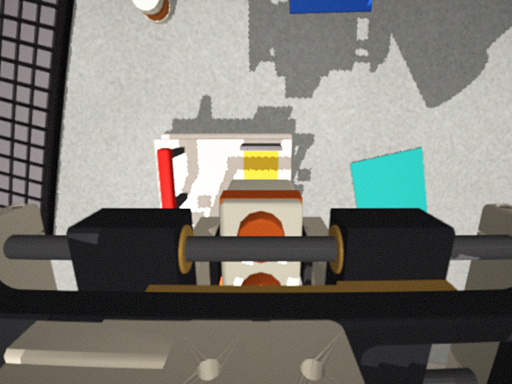

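View pics/c8.png

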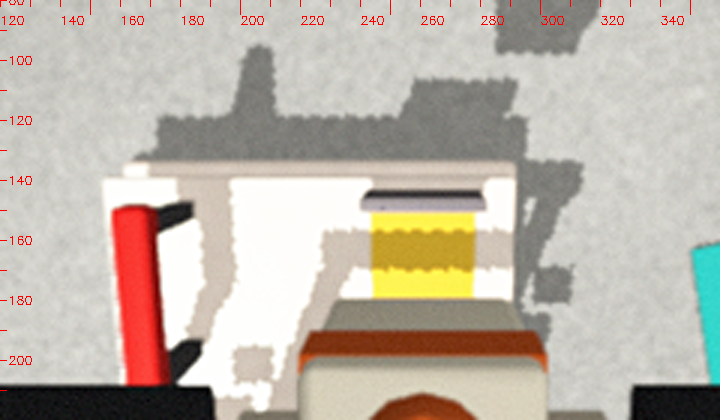

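```bash
python3 - <<'E'
from h import *
np.set_printoptions(precision=4,suppress=True)
c=load("w4.npz");T=c["T"]; TT=T@np.linalg.inv(c["T_tool_cam"])
f=lambda P,z:(onz(c,np.array(P,float)/3+[120,80]-.5,z,T)-TT[:3,3])@TT[:3,:3]*1000
print("pad edges",f([[371.5,215],[373,296],[475,215],[474,296]],.05))
print("wall top inner",f([[361,208],[485,208],[423,197]],.09))
print("handle edges",f([[113,210],[124,380],[152,210],[168,380],[132,207]],.12))
print("base edge",f([[126,163],[515,162]],.012))
E
```

```text
pad edges [[ 26.4514 -22.9209 200.3714]
 [ -9.7465 -22.8246 200.3672]
 [ 26.4282  22.3121 200.381 ]
 [ -9.7656  22.4077 200.3768]]
wall top inner [[ 33.7786 -24.4115 160.372 ]
 [ 33.7534  23.6477 160.3821]
 [ 37.9893  -0.3781 160.3775]]
handle edges [[  36.5565 -109.8761  130.3542]
 [ -26.4823 -111.7265  130.3464]
 [  36.4927  -95.9705  130.3571]
 [ -26.4598  -95.1995  130.3499]
 [  37.5792 -103.0037  130.3558]]
base edge [[  47.2546 -142.5487  238.3485]
 [  47.25     43.3692  238.3879]]
```

Bed centre is within 0.5 mm of the TCP and the yaw is aligned: pad edges are at crop columns 372/474 and the wall inner edge is at row 208. Lowering into the cradle.

>>> step_arm([
  [[-0.5,-0.4,12],0],
  [[0,0,22],0],
  [[0,0,25],0],
  [[0,0,25],0],
  [[0,0,22],0],
  [[0,0,16],0],
  [[0,0,12],0],
  [[0,0,12],0],
  [[0,0,10],0],
  [[0,0,8],0],
  [[0,0,6],0],
  [[0,0,5],0],
  [[0,0,0],0],
  [[0,0,0],0],
])

```text
time_s: 21.28
tcp_pos: [0.4904, 0.2552, 0.0756]
eef_rot: [-180.0, 0.0, -75.0]
contact_force: [0.2, 0.5, -3.2]
gripper_width: 0.04
```

>>> step_arm([
  [[0,0,3],0],
  [[0,0,2.5],0],
  [[0,0,1.5],0],
  [[0,0,0.7],0],
  [[0,0,0],0],
  [[0,0,0],0],
])

```text
time_s: 22.02
tcp_pos: [0.4903, 0.2551, 0.0677]
eef_rot: [-180.0, 0.0, -75.0]
contact_force: [0.2, 0.2, -2.5]
gripper_width: 0.0397
```

>>> step_arm([
  [[0,0,0.6],0],
  [[0,0,0],0],
  [[0,0,0.6],0],
  [[0,0,0],0],
  [[0,0,0],0],
])

```text
time_s: 22.65
tcp_pos: [0.4903, 0.2552, 0.0674]
eef_rot: [-180.0, 0.0, -75.0]
contact_force: [-4.2, -1.6, 8.5]
gripper_width: 0.0403
```

Contact. Release, rise and look.

>>> step_arm([
  [[0,0,-0.5],0],
  [[0,0,0],0],
  [[0,0,0],0],
  [[0,0,0],0],
  [[0,0,0],0],
], gripper=0)

```text
time_s: 23.28
tcp_pos: [0.4902, 0.255, 0.0669]
eef_rot: [180.0, -0.0, -75.0]
contact_force: [-0.0, 0.5, 0.3]
gripper_width: 0.0836
```

>>> step_arm([
  [[0,0,-8],0],
  [[0,0,-15],0],
  [[0,0,-25],0],
  [[0,0,-30],0],
  [[0,0,-30],0],
  [[0,0,-30],0],
  [[0,0,-25],0],
  [[0,0,-12],0],
  [[0,0,0],0],
  [[0,0,0],0],
])

```text
time_s: 24.52
tcp_pos: [0.4897, 0.2547, 0.241]
eef_rot: [179.9, -0.0, -75.0]
contact_force: [-0.1, 0.3, 0.1]
gripper_width: 0.0876
```

```bash
python3 look.py w5; python3 -c "
from h import *
from plant import imaging
c=load('w5.npz');crop(c,120,80,360,220,3,'c9.png')
s=imaging.capture('scene');np.savez('s5.npz',**s);crop(s,290,80,390,200,5,'c10.png')"
```

```text
24.525 [ 47.7955   8.4915 -13.6419  -0.0274 -67.9488 -32.808 ] [0.4897 0.2547 0.241 ] [179.9171  -0.0232 -75.0227] [-0.0895  0.2665  0.1436] 0.08758073314744184
```

View pics/c9.png

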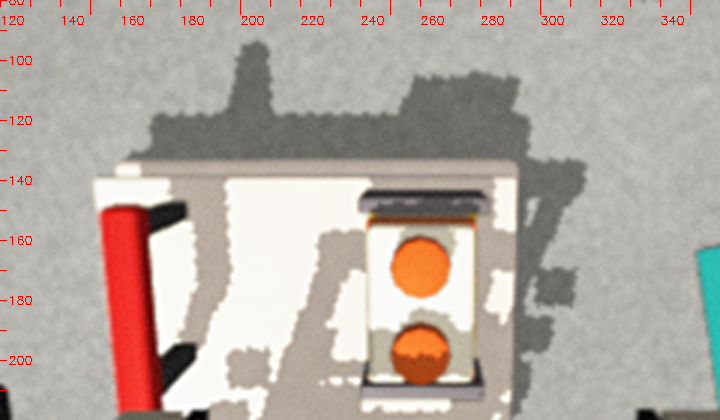

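View pics/c10.png

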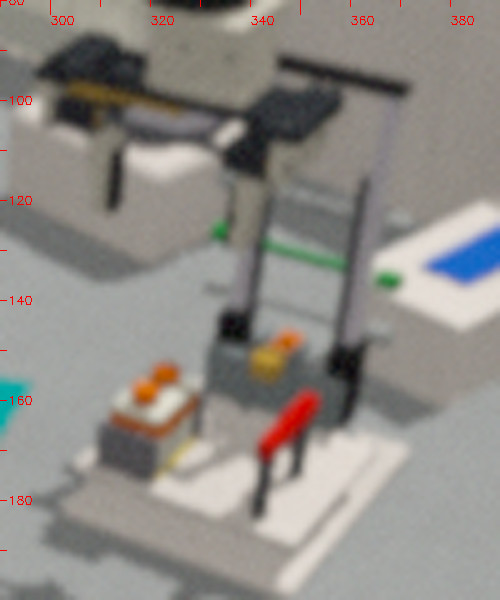

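```bash
python3 - <<'E'
from h import *
np.set_printoptions(precision=4,suppress=True)
c=load("w5.npz");T=c["T"]; TT=T@np.linalg.inv(c["T_tool_cam"])
f=lambda P,z:(onz(c,np.array(P,float)/3+[120,80]-.5,z,T)-TT[:3,3])@TT[:3,:3]*1000
print("caps",f([[420,267],[420,354]],.117),"handle",f([[103,210],[118,390],[147,210],[162,390]],.12),"wall inner",f([[423,213]],.09),"pad/wall2",f([[423,384]],.09))
bed=np.array([.4903,.2550]);a=np.radians(15);X=np.array([np.cos(a),np.sin(a)]);Y=np.array([-np.sin(a),np.cos(a)])
for n in("top0","scene0","s5"):
  d=load(n+".npz");i=d["img"].astype(int)
  R,G,B=i[...,0],i[...,1],i[...,2]
  for nm,m in (("green",(G>R*1.3)&(G>B*1.25)&(G>50)),("orange",(R>130)&(B<R*.45)),("yel",0*R>1)):
    mk=np.zeros(R.shape,bool); b=(slice(170,240),slice(95,145)) if n=="top0" else (slice(110,165),slice(325,372)); mk[b]=m[b]
    ys,xs=np.where(mk);P=dep(d,np.c_[xs,ys]);
    L=np.c_[(P[:,:2]-bed)@X,(P[:,:2]-bed)@Y,P[:,2]]*1000
    ok=(abs(L[:,0])<90)&(abs(L[:,1]-110)<60)
    print(n,nm)
    for k in np.where(ok)[0][::(1 if nm=="orange" else 4)]: print(xs[k],ys[k],L[k].round(0),i[ys[k],xs[k]])
E
```

```text
caps [[ 17.1098  -1.4106 124.0163]
 [-14.5366  -1.4559 124.0034]] handle [[  37.6012 -109.7311  120.8679]
 [ -27.1783 -110.6078  120.8404]
 [  37.5278  -94.552   120.8899]
 [ -27.1567  -94.5675  120.8636]] wall inner [[ 32.8789  -0.3733 151.0243]] pad/wall2 [[-34.8142  -0.4083 150.9968]]
top0 green
116 196 [ 83. 135. 180.] [ 59 111  67]
118 197 [ 77. 128. 185.] [17 75 30]
117 199 [ 75. 135. 174.] [ 83 168  98]
119 200 [ 69. 129. 176.] [ 8 53 17]
117 202 [ 65. 137. 175.] [102 146 108]
119 203 [ 58. 131. 180.] [ 26 120  47]
118 205 [ 53. 135. 180.] [107 157 108]
119 206 [ 48. 132. 182.] [ 55 144  74]
119 208 [ 41. 134. 183.] [101 176 113]
121 209 [ 39. 131. 172.] [ 58 103  67]
120 211 [ 32. 134. 177.] [ 84 173 104]
122 212 [ 74. 167.   9.] [ 81 109  86]
122 214 [ 22. 131. 175.] [48 84 55]
123 223 [ -9. 133. 179.] [ 51 138  69]
123 224 [-12. 134. 179.] [ 57 120  70]
123 225 [-15. 135. 178.] [ 52 132  70]
122 226 [-18. 138. 181.] [ 71 140  86]
126 226 [-22. 126. 181.] [ 31 109  49]
125 227 [-23. 131. 177.] [ 26 112  44]
top0 orange
136 204 [ 60.  93. 108.] [154 121  52]
137 204 [ 57.  88
[... 2073 characters left out ...]
    ~~~^^^^^^^^
  File "h.py", line 9, in ray
    n=cv2.undistortPoints(np.array(px,float).reshape(-1,1,2),K(c),c["D"]).reshape(-1,2)
      ~~~~~~~~~~~~~~~~~~~^^^^^^^^^^^^^^^^^^^^^^^^^^^^^^^^^^^^^^^^^^^^^^^^
cv2.error: OpenCV(4.12.0) /io/opencv/modules/calib3d/src/undistort.dispatch.cpp:347: error: (-215:Assertion failed) CV_IS_MAT(_src) && CV_IS_MAT(_dst) && (_src->rows == 1 || _src->cols == 1) && (_dst->rows == 1 || _dst->cols == 1) && _src->cols + _src->rows - 1 == _dst->rows + _dst->cols - 1 && (CV_MAT_TYPE(_src->type) == CV_32FC2 || CV_MAT_TYPE(_src->type) == CV_64FC2) && (CV_MAT_TYPE(_dst->type) == CV_32FC2 || CV_MAT_TYPE(_dst->type) == CV_64FC2) in function 'cvUndistortPointsInternal'
```

```bash
cat > lift.py <<'E'
from h import *
import sys
bed=np.array([.4903,.2550]);a=np.radians(15);X=np.array([np.cos(a),np.sin(a)]);Y=np.array([-np.sin(a),np.cos(a)])
def an(d,n):
  i=d["img"].astype(int);R,G,B=i[...,0],i[...,1],i[...,2]
  for nm,m in (("green",(G>R*1.3)&(G>B*1.25)&(G>50)),("orange",(R>130)&(B<R*.45)&(G<R*.56)&(G>R*.3)),("brass",(R>120)&(B<R*.5)&(G>R*.65)),("handle",(R>130)&(G<R*.25))):
    b=(slice(100,240),slice(95,185)) if n=="top" else (slice(70,175),slice(310,375)); mk=np.zeros(R.shape,bool);mk[b]=m[b]
    ys,xs=np.where(mk)
    if len(xs)==0: print(n,nm,"none");continue
    P=dep(d,np.c_[xs,ys]);L=np.c_[(P[:,:2]-bed)@X,(P[:,:2]-bed)@Y,P[:,2]]*1000
    ok=(abs(L[:,0])<130)&(abs(L[:,1]-90)<150)&(L[:,2]>60)
    if nm in("orange","brass"): ok&=(abs(L[:,0]-50)<60)&(abs(L[:,1]-110)<45)
    print(n,nm,ok.sum(),"med",np.median(L[ok],0).round(1),"pct10/90",np.percentile(L[ok],[10,90],axis=0).round(0).tolist() if ok.any() else 0)
if __name__=="__main__":
  for f in sys.argv[1:]: an(load(f),"top" if "t" == f[0] else "scene")
E
python3 lift.py top0.npz scene0.npz s5.npz
python3 - <<'E'
from h import *
# model points: project scene of pawl: along mast rungs
s=load("s5.npz")
crop(s,320,110,380,170,10,"c11.png")
t=load("top0.npz");crop(t,95,175,150,235,10,"c12.png")
E
```

```text
top green 96 med [ 51.9 131.3 178.7] pct10/90 [[-19.0, 127.0, 172.0], [118.0, 135.0, 184.0]]
top orange 25 med [ 51.5 126.8 104.4] pct10/90 [[44.0, 114.0, 99.0], [57.0, 132.0, 111.0]]
top brass 27 med [ 51.7  88.2 109. ] pct10/90 [[44.0, 81.0, 102.0], [59.0, 95.0, 114.0]]
top handle 68 med [103.4   2.4 120.5] pct10/90 [[100.0, -27.0, 117.0], [108.0, 32.0, 125.0]]
scene green 44 med [ 42.4 126.8 175. ] pct10/90 [[-16.0, 123.0, 171.0], [117.0, 131.0, 177.0]]
scene orange 7 med [ 69.3 100.7  81.5] pct10/90 [[49.0, 94.0, 66.0], [77.0, 127.0, 103.0]]
scene brass 31 med [ 51.7  83.6 105.2] pct10/90 [[44.0, 75.0, 101.0], [59.0, 104.0, 108.0]]
scene handle 40 med [108.7  -2.9 118. ] pct10/90 [[105.0, -34.0, 115.0], [113.0, 22.0, 120.0]]
scene green 39 med [ 49.3 127.2 175.1] pct10/90 [[-14.0, 120.0, 173.0], [118.0, 131.0, 177.0]]
scene orange 6 med [ 70.3 100.5  75. ] pct10/90 [[48.0, 93.0, 68.0], [76.0, 122.0, 101.0]]
scene brass 29 med [ 51.5  84.5 104.4] pct10/90 [[44.0, 75.0, 100.0], [59.0, 100.0, 107.0]]
scene handle 41 med [109.2  -2.  117.9] pct10/90 [[104.0, -36.0, 115.0], [113.0, 26.0, 120.0]]
```

View pics/c11.png

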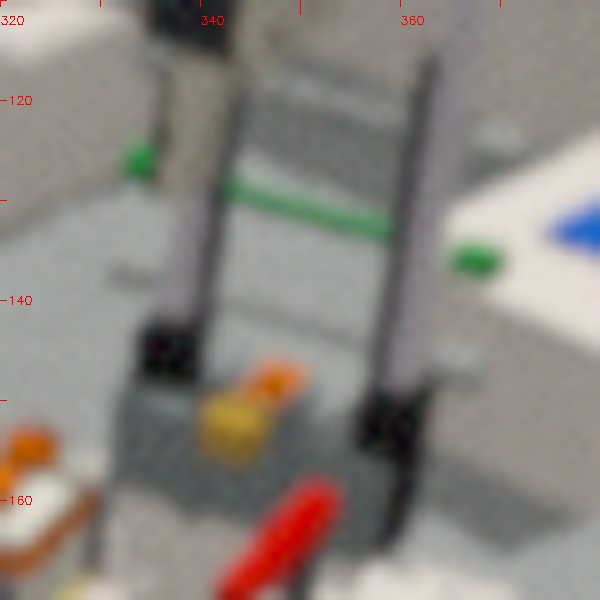

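View pics/c12.png

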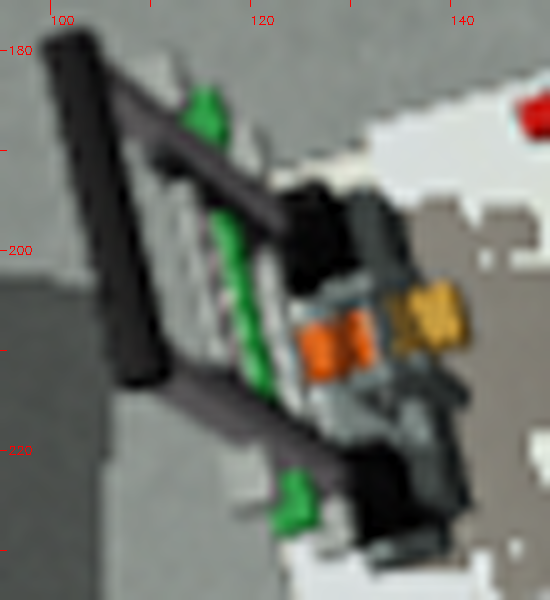

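The cassette stands centred in the cradle: caps at crop (420,267)/(420,354), about 1.4 mm off, upright, lift down. The pawl nose top is at about z=0.104 and the green rung centre at about 0.175, so I plan roughly 110 mm of lift. Next I go to the handle.

>>> step_arm([
  [[-0.5,-14,0],0],
  [[0,-25,0],0],
  [[0,-30,0],0],
  [[0,-25,0],0],
  [[0,-10,0],0],
  [[0,0,20],0],
  [[0,0,30],0],
  [[0,0,30],0],
  [[0,0,25],0],
  [[0,0,20],0],
  [[0,0,14],0],
  [[0,0,8],0],
  [[0,0,0],0],
  [[0,0,0],0],
])

```text
time_s: 26.38
tcp_pos: [0.591, 0.2827, 0.0958]
eef_rot: [-179.9, 0.0, -75.0]
contact_force: [-0.4, -0.3, 1.1]
gripper_width: 0.0878
```

```bash
python3 look.py w6
```

```text
26.375 [ 42.5957  24.61   -11.3127   0.0166 -54.0113 -27.6103] [0.591  0.2827 0.0958] [-179.9352    0.0187  -75.0048] [-0.3755 -0.2562  1.1103] 0.08778423457630954
```

View pics/w6.png

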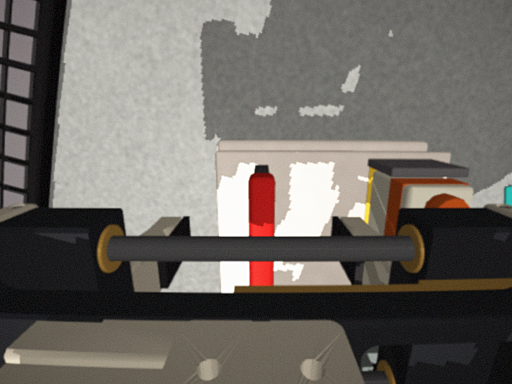

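The red handle (column 261) is centred between the fingers, and the cassette is clear at the right. Gripping.

>>> step_arm([
  [[0,0,1.5],0],
  [[0,0,0],0],
  [[0,0,0],0],
  [[0,0,0],0],
  [[0,0,0],0],
  [[0,0,0],0],
  [[0,0,0],0],
  [[0,0,0],0],
  [[0,0,0],0],
  [[0,0,0],0],
], gripper=1, grip_force=50)

```text
time_s: 27.68
tcp_pos: [0.5907, 0.2825, 0.0935]
eef_rot: [-180.0, 0.0, -75.0]
contact_force: [1.7, 0.1, -0.7]
gripper_width: 0.0132
```

>>> step_arm([
  [[0,0,-2],0],
  [[0,0,-4],0],
  [[0,0,-6],0],
  [[0,0,-6],0],
  [[0,0,-6],0],
  [[0,0,-6],0],
  [[0,0,0],0],
])

```text
time_s: 28.55
tcp_pos: [0.5907, 0.2825, 0.1236]
eef_rot: [-180.0, 0.0, -75.0]
contact_force: [5.5, 1.7, -6.3]
gripper_width: 0.0134
```

>>> step_arm([
  [[0,0,-5],0],
  [[0,0,-6],0],
  [[0,0,-7],0],
  [[0,0,-7],0],
  [[0,0,-7],0],
  [[0,0,-7],0],
  [[0,0,-7],0],
  [[0,0,-7],0],
  [[0,0,-7],0],
  [[0,0,-6],0],
  [[0,0,-5],0],
  [[0,0,-4],0],
  [[0,0,0],0],
  [[0,0,0],0],
])

```text
time_s: 30.3
tcp_pos: [0.5907, 0.2825, 0.1981]
eef_rot: [-180.0, 0.0, -75.0]
contact_force: [5.3, 1.6, -6.4]
gripper_width: 0.0136
```

```bash
python3 - <<'E'
from plant import imaging; from h import *
s=imaging.capture("scene");np.savez("s7.npz",**s);crop(s,290,80,390,200,5,"c13.png")
t=imaging.capture("top");np.savez("t7.npz",**t);crop(t,90,165,200,255,7,"c14.png")
E
python3 lift.py s7.npz t7.npz
```

```text
scene green 26 med [109.7 125.5 176. ] pct10/90 [[-12.0, 119.0, 171.0], [121.0, 135.0, 183.0]]
scene orange 0 med [nan nan nan] pct10/90 0
scene brass 0 med [nan nan nan] pct10/90 0
scene handle 19 med [107.6 -22.  223.1] pct10/90 [[103.0, -40.0, 221.0], [110.0, -2.0, 224.0]]
top green 56 med [ 29.1 131.6 179. ] pct10/90 [[-21.0, 124.0, 173.0], [95.0, 136.0, 217.0]]
top orange 19 med [ 52.8 117.8 209.7] pct10/90 [[45.0, 113.0, 206.0], [59.0, 122.0, 215.0]]
top brass 39 med [ 49.7  93.7 214.8] pct10/90 [[42.0, 86.0, 209.0], [58.0, 101.0, 219.0]]
top handle none
  return _methods._mean(a, axis=axis, dtype=dtype,
  ret = um.true_divide(
```

View pics/c13.png

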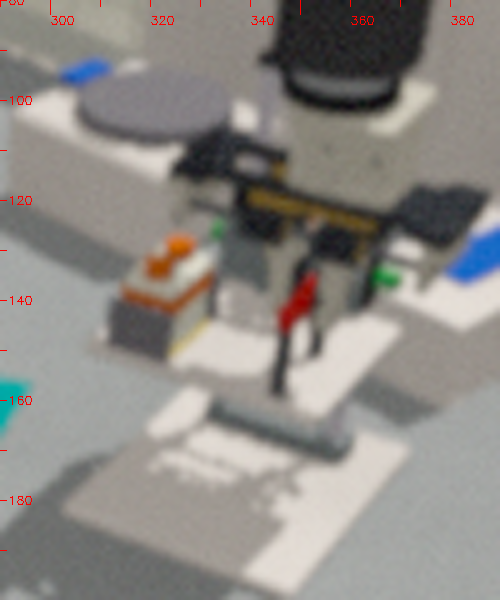

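View pics/c14.png

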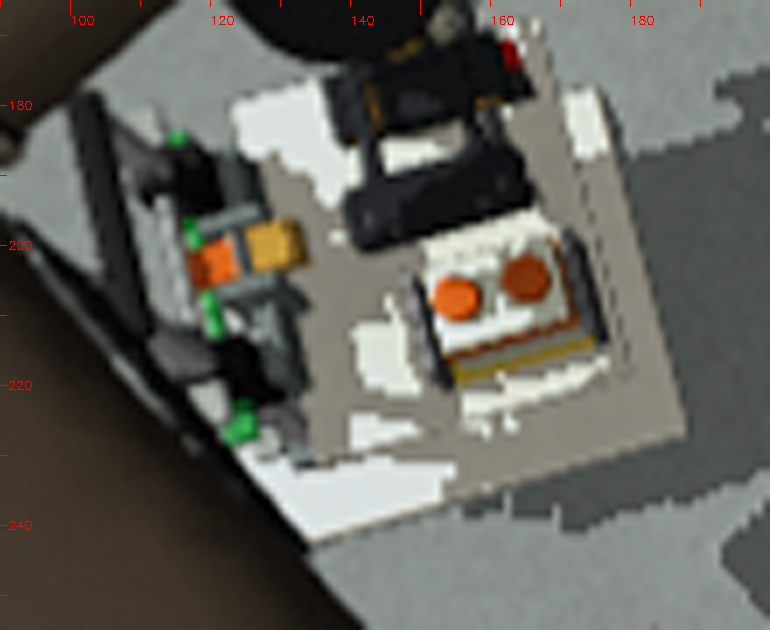

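Raised 105 mm. The cassette is upright in its cradle, and in the top view the pawl nose at (121,202) lies over the green rung. I'll go 6 mm more for margin and check that the nose is level.

>>> step_arm([
  [[0,0,-3],0],
  [[0,0,-3],0],
  [[0,0,0],0],
  [[0,0,0],0],
])

```text
time_s: 30.9
tcp_pos: [0.5907, 0.2825, 0.204]
eef_rot: [-180.0, 0.0, -75.0]
contact_force: [6.0, 0.9, -7.2]
gripper_width: 0.0139
```

```bash
python3 - <<'E'
from plant import imaging,r; from h import *; from lift import an,bed,X,Y
t=imaging.capture("top");np.savez("t8.npz",**t);crop(t,95,170,150,230,10,"c15.png");an(t,"top")
for n in("top0","t8"):
  d=load(n+".npz");i=d["img"].astype(int);R,G,B=i[...,0],i[...,1],i[...,2]
  m=(R>130)&(B<R*.5)&(G<R*.56)&(G>R*.3);mm=np.zeros_like(m);mm[190:220,105:140]=m[190:220,105:140]
  b=(R>120)&(B<R*.5)&(G>R*.65);bb=np.zeros_like(m);bb[190:220,105:145]=b[190:220,105:145]
  for M in(mm,bb):
    ys,xs=np.where(M);P=dep(d,np.c_[xs,ys]);L=np.c_[(P[:,:2]-bed)@Y,P[:,2]]*1000
    for lo in range(70,145,6):
      k=(L[:,0]>=lo)&(L[:,0]<lo+6)
      if k.any(): print(n,lo,k.sum(),L[k,1].mean().round(1))
E
```

```text
top green 55 med [ 15.3 131.4 178.9] pct10/90 [[-21.0, 122.0, 174.0], [82.0, 136.0, 226.0]]
top orange 26 med [ 49.8 119.5 215.4] pct10/90 [[43.0, 114.0, 213.0], [58.0, 126.0, 222.0]]
top brass 31 med [ 51.   94.7 220.2] pct10/90 [[42.0, 89.0, 216.0], [58.0, 100.0, 224.0]]
top handle none
top0 112 8 107.4
top0 118 3 106.4
top0 124 8 104.7
top0 130 6 101.5
top0 76 5 110.9
top0 82 8 109.9
top0 88 10 107.4
top0 94 2 104.9
top0 112 1 101.0
top0 124 1 103.6
t8 106 1 222.8
t8 112 8 217.3
t8 118 11 215.6
t8 124 6 214.4
t8 82 1 227.4
t8 88 13 220.4
t8 94 14 220.3
t8 100 2 216.7
t8 106 1 216.0
```

View pics/c15.png

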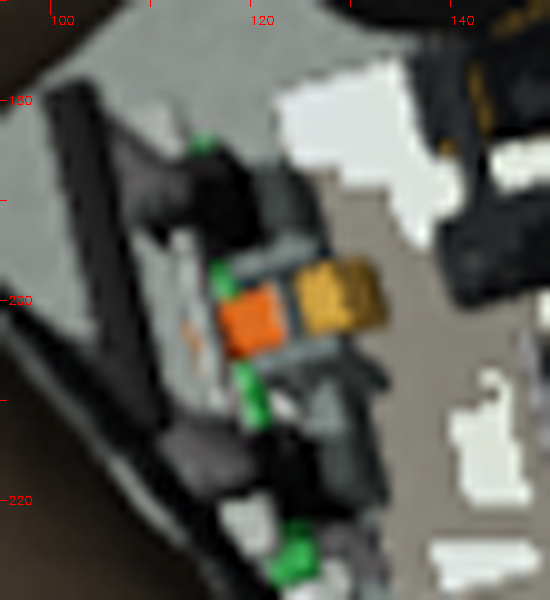

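The nose is level and over the green rung at (120,202), below the upper steel rung. Lowering gently.

>>> step_arm([
  [[0,0,2],0],
  [[0,0,3],0],
  [[0,0,3],0],
  [[0,0,3],0],
  [[0,0,3],0],
  [[0,0,3],0],
  [[0,0,2],0],
  [[0,0,1],0],
  [[0,0,0],0],
  [[0,0,0],0],
])

```text
time_s: 32.2
tcp_pos: [0.5907, 0.2825, 0.1839]
eef_rot: [180.0, -0.0, -75.0]
contact_force: [6.2, 1.0, -7.6]
gripper_width: 0.0135
```

>>> step_arm([
  [[0,0,1],0],
  [[0,0,1],0],
  [[0,0,1],0],
  [[0,0,0],0],
  [[0,0,0],0],
])

```text
time_s: 32.83
tcp_pos: [0.5907, 0.2825, 0.1809]
eef_rot: [180.0, -0.0, -75.0]
contact_force: [5.3, 1.9, -7.5]
gripper_width: 0.0135
```

>>> step_arm([
  [[0,0,1],0],
  [[0,0,1],0],
  [[0,0,1],0],
  [[0,0,0],0],
  [[0,0,0],0],
])

```text
time_s: 33.45
tcp_pos: [0.5907, 0.2825, 0.1779]
eef_rot: [-180.0, -0.0, -75.0]
contact_force: [5.8, 1.7, -7.4]
gripper_width: 0.0136
```

>>> step_arm([
  [[0,0,0.8],0],
  [[0,0,0.7],0],
  [[0,0,0],0],
  [[0,0,0],0],
])

```text
time_s: 33.95
tcp_pos: [0.5907, 0.2825, 0.1765]
eef_rot: [-180.0, -0.0, -75.0]
contact_force: [5.2, 1.5, -6.8]
gripper_width: 0.0134
```

>>> step_arm([
  [[0,0,0.8],0],
  [[0,0,0.7],0],
  [[0,0,0],0],
  [[0,0,0],0],
])

```text
time_s: 34.45
tcp_pos: [0.5907, 0.2825, 0.175]
eef_rot: [-180.0, -0.0, -75.0]
contact_force: [6.3, 0.9, -6.7]
gripper_width: 0.0138
```

>>> step_arm([
  [[0,0,0.8],0],
  [[0,0,0.7],0],
  [[0,0,0],0],
  [[0,0,0],0],
])

```text
time_s: 34.95
tcp_pos: [0.5907, 0.2825, 0.1743]
eef_rot: [-180.0, 0.0, -75.0]
contact_force: [3.3, 0.7, -1.8]
gripper_width: 0.0137
```

>>> step_arm([
  [[0,0,0.6],0],
  [[0,0,0],0],
  [[0,0,0],0],
])

```text
time_s: 35.33
tcp_pos: [0.5907, 0.2825, 0.174]
eef_rot: [-180.0, 0.0, -75.0]
contact_force: [1.3, -0.4, 5.4]
gripper_width: 0.0136
```

Seated: the rung now carries the load at 80.5 mm of lift, which fits the green rung. Opening, then rising clear.

>>> step_arm([
  [[0,0,0],0],
  [[0,0,0],0],
  [[0,0,0],0],
  [[0,0,0],0],
  [[0,0,0],0],
  [[0,0,0],0],
  [[0,0,0],0],
  [[0,0,0],0],
], gripper=0)

```text
time_s: 36.33
tcp_pos: [0.5906, 0.2824, 0.1734]
eef_rot: [180.0, -0.0, -75.0]
contact_force: [-0.8, -0.2, -0.4]
gripper_width: 0.0856
```

>>> step_arm([
  [[0,0,-8],0],
  [[0,0,-15],0],
  [[0,0,-20],0],
  [[0,0,-25],0],
  [[0,0,-25],0],
  [[0,0,-20],0],
  [[0,0,-10],0],
  [[0,0,0],0],
  [[0,0,0],0],
])

```text
time_s: 37.45
tcp_pos: [0.5902, 0.2823, 0.2955]
eef_rot: [179.9, -0.0, -75.0]
contact_force: [0.1, -0.1, -0.1]
gripper_width: 0.0875
```

```bash
python3 look.py w9; python3 - <<'E'
from plant import imaging,r; from h import *; from lift import an
t=imaging.capture("top");crop(t,90,165,200,255,7,"c16.png");an(t,"top")
s=imaging.capture("scene");crop(s,290,80,390,200,5,"c17.png");an(s,"scene");cv2.imwrite("pics/s9.png",s["img"][:,:,::-1])
E
```

```text
37.45 [ 42.595   16.7721   4.1675  -0.0229 -77.4625 -27.6113] [0.5902 0.2823 0.2955] [179.9302  -0.0113 -75.0213] [ 0.0544 -0.105  -0.073 ] 0.08746647609691263
top green 72 med [ 36.8 131.5 178.8] pct10/90 [[-20.0, 126.0, 173.0], [119.0, 136.0, 194.0]]
top orange 31 med [ 50.1 126.3 186.4] pct10/90 [[44.0, 119.0, 181.0], [56.0, 133.0, 190.0]]
top brass 48 med [ 51.4  91.2 190.1] pct10/90 [[43.0, 83.0, 186.0], [59.0, 101.0, 194.0]]
top handle 23 med [104.1 -26.2 201.9] pct10/90 [[100.0, -34.0, 197.0], [108.0, -17.0, 207.0]]
scene green 36 med [ 98.2 124.8 176.3] pct10/90 [[-17.0, 112.0, 172.0], [118.0, 130.0, 184.0]]
scene orange 10 med [ 65.2  98.8 158.9] pct10/90 [[47.0, 91.0, 138.0], [78.0, 130.0, 184.0]]
scene brass 36 med [ 50.9  85.4 185.1] pct10/90 [[43.0, 75.0, 180.0], [59.0, 109.0, 188.0]]
scene handle 45 med [107.8  -1.3 198.6] pct10/90 [[103.0, -33.0, 196.0], [112.0, 21.0, 200.0]]
```

View pics/c16.png

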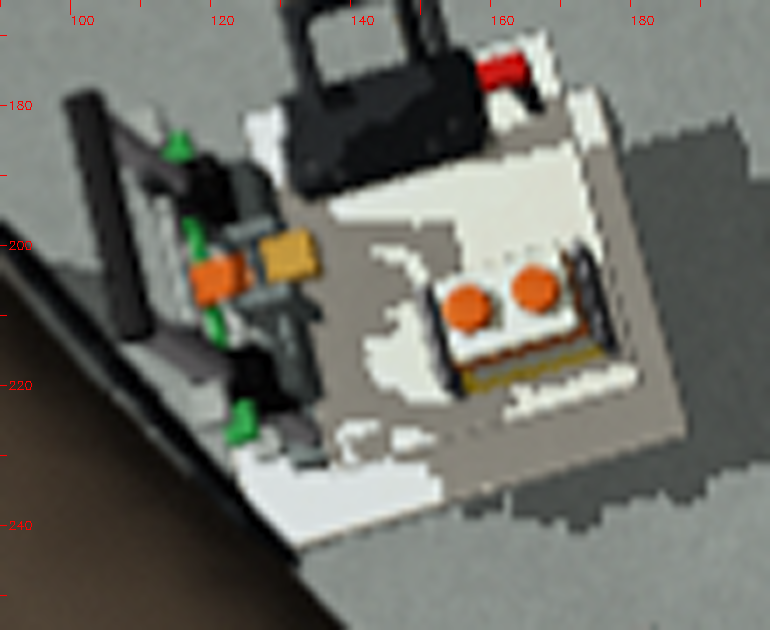

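View pics/c17.png

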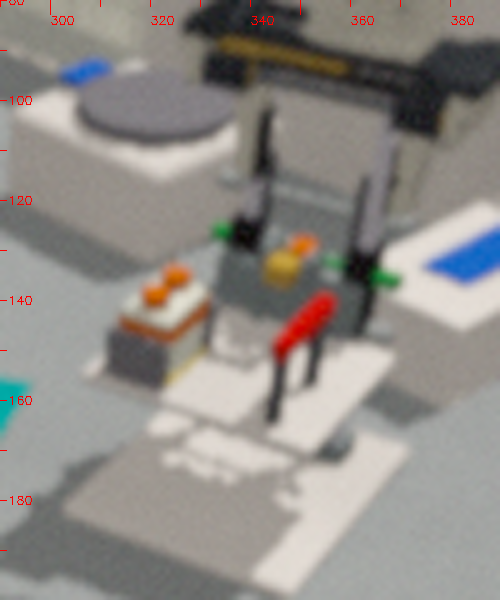

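View pics/w9.png

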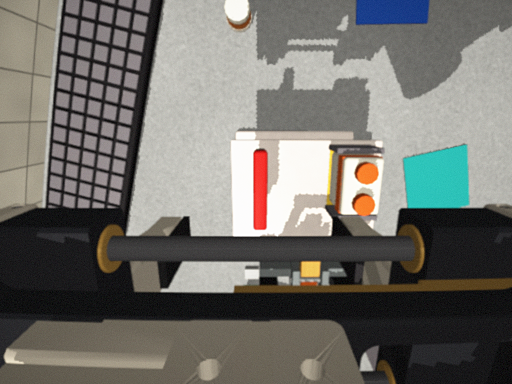

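View pics/s9.png

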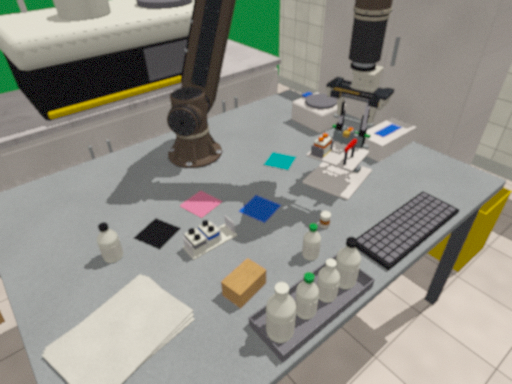

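```bash
python3 - <<'E'
from h import *
np.set_printoptions(precision=1,suppress=True)
c=load("w9.npz");T=c["T"]; TT=T@np.linalg.inv(c["T_tool_cam"])
f=lambda P,z:(onz(c,np.array(P,float),z,T)-TT[:3,3])@TT[:3,:3]*1000
print("caps",f([[366.5,172.5],[363.5,203.5]],.1975),"handle ends",f([[260.5,150],[260,229]],.2005),"wall -y corners inner top",f([[330,153],[381,153]],.1705), "pad left edge",f([[328,153],[331,203]],.1305))
from plant import r
print(r.get_state()["contact_force"])
E
```

```text
caps [[ 17.9 101.5  98.2]
 [-13.3 101.6  98.1]] handle ends [[ 39.7  -0.3  95. ]
 [-38.8  -0.9  95. ]] wall -y corners inner top [[ 33.3  71.9 125.1]
 [ 33.4 125.6 125.2]] pad left edge [[ 28.4  79.7 165.1]
 [-33.7  87.2 165.1]]
[-0.1 -0.4 -0.4]
```

```bash
python3 -c "
from plant import close_job; print(close_job())"
```

```text
the job is handed in; nothing more can be done
None
```

The job is done and handed in at about 37.5 s of the 67 s allowed; `close_job` reported no verdict.

**What I did**
- I took the orange cassette out of the rack by its narrow ends, stood it on the blue mat and let go.
- I regrasped it by the broad sides, set it in the cradle with the lift down, and let go.
- I raised the carriage by its red handle about 110 mm. At the top the pawl nose was level above the green rung and below the upper steel one.
- I lowered it in small steps until the rung took the load (force on the tool went from about -7 N to +5 N), then opened the fingers and rose clear.

**What the last checks showed**
- **Carriage:** it stayed up after release. The handle is about 80.7 mm above its starting height, which fits the green rung to within 2 mm by my estimate of the pawl's underside.
- **Cassette:** it is upright and about 3 mm from the pad's centre.
- **Bystanders:** the other two cassettes, the bottles, the carton and the jar look unmoved in the scene picture.
- **Robot:** it touches nothing, with the contact force near zero.

**What disagreed**
- The scene and top cameras differed by 3 to 8 mm in position, and single depth readings scattered by about 5 mm. I used the wrist camera for the final alignments.
- The underside of the pawl was not measured directly. I inferred its height from the top of the nose and an assumed thickness of about 7 mm.

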